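Mount a painting panel on a table easel

TASK

Put the small painting panel up on the table easel, upright (long side up the slope), centred, with its lower edge fully down on the narrow ledge behind the lip and its back flat on the two sloping rails. Then slide the easel's top clamp down onto the panel's upper edge, press it home firmly for a moment, and leave it there to hold the panel. Be gentle with the panel and the easel, do not knock over or push away the bottles, the thread cone and the tumbler, and let go of everything.

Things in the scene. Friction and masses are not known exactly. Their poses are not given: they have to be found in the camera images.
- panel: loose painting panel, a plain wooden board with a white front, 120 x 64 x 16 mm, about 90 g, lying on the table white side up. Origin: centre of its underside (the wooden back). x along the 120 mm length, y along the 64 mm width, z out of the white front; the two ends are alike
- easel: small wooden table easel fixed to the table, 240 mm deep, 135 wide, 260 high: base frame, sloping face of two rails (12 mm wide, at y = +-22 mm) with a ledge at its foot, and a top clamp sliding on the rails. Origin on the table under the ledge; x to the rear (the way the face climbs), y left, z up. Face slope 31 to 40 degrees from the table, different each time; it does not give way
- ledge (a point): middle of the ledge's upper surface, in the plane of the rails' front, 75 mm above the table. x points up the slope along the rails (they end at 221 mm), y across to the left, z out of the face, up. The ledge is 100 mm wide (y) and stands out 25 mm (z); the lip at its outer edge, 8 mm high (x), leaves a slot z = 0 to 19 mm for the panel's edge
- clamp_grip (a point): outer end of the clamp's dark grip, a block 18 mm wide (y) and 16 mm along the slope (x); axes as ledge. The grip spans 24 to 58 mm over the rails' plane (this point: 58). Below it is the clamp bar, 60 mm wide, 16 along x, 24 tall; its lower face is 8 mm down the slope from this point, with a lip (z 19 to 24 mm) reaching 6 mm further over the panel's front
- clamp: the top clamp, sliding along the rails only; axes as ledge. Origin: middle of its bar's lower face, in the plane of the rails' front; it is 110 to 180 mm up the slope from ledge, and at 120 mm it meets the upper edge of a panel that is fully down. It stays where it is left by its own friction; sliding it takes about 3 N
- paint_a: paint bottle, 38 mm across, 85 mm high, beyond the work; bystander, leave alone. Origin: centre of its underside, z up
- paint_b: paint bottle, 38 mm across, 85 mm high, at the left; bystander, leave alone. Origin: centre of its underside, z up
- cone: cone of thread, 72 mm across at the foot, 130 mm high, at the right; bystander, leave alone. Origin: centre of its underside, z up
- tumbler: glass tumbler, 70 mm across, 80 mm high, far left; bystander, leave alone. Origin: centre of its underside, z up
Mind the look-alikes: they are no part of the job. Several things look just like the panel: the one meant starts farthest to the robot's right.

How it is judged:
By the outcome, as a careful person would: the job done as asked, in the order asked, and still so for the second after the job is handed in, with the robot touching nothing.
It also fails if it takes over 61 s, if anything falls off the work surface, if the arm or the gripper's body presses on something with over 40 N, if the wrist force passes 120 N, or if a joint passes its speed limit or range.

ROBOT

A 7-joint arm with a two-finger parallel gripper is mounted at the origin on the work surface. World frame = base frame: x ahead of the robot, y to its left, z up, the work surface at z = 0. Lengths are in m, angles in rad, forces in N, time in s.
With the tool pointing down it reaches from about 0.4 to 0.875 m from the base axis. Payload 19.3 kg.
Tool frame: the origin (TCP) lies on the centre line of the jaws, within the pads' length; the fingertips stand 19 mm ahead of it and the grasp point (between the pads) is the TCP; z points along the fingers, y is the line along which they close (so a half turn about z gives the same grasp; the last joint's range is limited). The gripper opens to 85 mm and grips with 20 to 120 N. Pads are 22 mm wide; open, the fingers measure 114 mm over their backs; the gripper's body (76 mm by 85 mm) begins 54 mm behind the grasp point. The pads swing forward as they close: fully open they stand 13 mm farther back than shut.
Start: joints at [1.136, 0.521, -0.036, 1.599, 0.021, 1.021, -0.113], TCP at [0.223, -0.584, 0.25] pointing down, gripper open.
Joint ranges: [-2.91, 2.91], [-0.3, 2.13], [-1.5, 1.42], [0.17, 2.43], [-1.26, 4.41], [0.16, 1.93], [-2.52, 2.52]. Speed limits (rad/s): [1.89, 1.89, 2.39, 2.39, 3.01, 3.01, 3.01].

INTERFACE

Orientations are given as a 3x3 rotation matrix whose columns are the frame's x, y, z axes.
In Python, from station import env gives the robot as it stands.
- The arm moves only by the shell command python3 -m pendant 'ROWS'. ROWS is JSON, a list of rows, each a list of 3 entries, a list of its own where there are three numbers: the shift along the tool's x, y, z normalised to -1 to 1, where 1 is 0.04 m, then the turn, a rotation vector about the tool's x, y, z normalised to -1 to 1, where 1 is 0.15 rad, then the opening, from -1 (shut) to 1 (fully open). In form: [[[dx, dy, dz], [wx, wy, wz], gripper], ...]. A call has 1 to 10 rows; each row shifts and turns the commanded pose from where the row before left it, along the tool's axes as they then stand; what a row does not reach is not made up. A row lasts 1/10 s, in which the tool goes at most 50 mm and 8.59 degrees, less where a joint would pass 70% of its speed; a pose out of reach is approached as far as the arm can. A call with a number of a shift or a turn outside -1 to 1 is refused whole. A call with a gripper value outside its range is refused whole. The fingers move at their own pace and stop on an object; the grip force is fixed at half the most. Time passes only in rows, so rows that do not move let the fingers close. It gives the time, the measured TCP pose, the force, the opening and the grip force at its end, in the units of the state.
- env.get_obs(): the state, without advancing time (a new reading comes with each control period).
- env.camera(name): name is "scene" or "top"; returns (picture, depth): 480x640x3 uint8, red, green, blue; 480x640 float32, m along the optical axis (not along the pixel's ray), 0 where there is no reading.
- env.camera_info(name): a dict with "fx", "fy", "cx", "cy" (pixels), "dist_coeffs" ([k1, k2, p1, p2, k3] as OpenCV has them; the pictures are not rectified), "rvec" (rotation vector, rad) and "tvec" (3), from world to camera coordinates, as OpenCV has them. Camera axes: x right, y down, z forward; pixel columns grow to the right and rows downward; lengths in m; the calibration is good to about 2 mm. A picture is of the moment at which its call begins. camera_info takes no time and is no camera call.
- env.job_done(): hands the job in; it is judged then, once.
Trained networks look in the newest picture that a camera, given by its name, has taken for a name from the list of things; names that differ only in an ending like _2 or _b are one class to them, and where a whole thing is asked for, a point or a joint stands for the part that bears it (a point fixed in the world has none). Each returns a list of dicts, best first, with "confidence" (0 to 1); they miss things now and then, are a little off and sometimes report something else, mostly with a low value. They report only what shows in the picture. A call takes as long as a camera call. They do not tell look-alikes from the thing itself.
- env.recognise(camera, name): "extent" ([left, top, right, bottom] in pixels, round what is visible of it).
The state is a dict: "clock": time; "joints": joint angles; "qd": joint speeds; "joint_efforts": joint torques, N m; "position": TCP position; "tool_rot": TCP orientation; "contact_force": force on the tool from outside, world axes, zero at the start; "torque": the same for the moment, N m; "grip_width": finger opening in m; "gripper_force": force on a finger pad.
Only numpy, scipy, OpenCV 4.12 (cv2) and the standard library are available. Lean on these libraries where they do the work, as an engineer would, in place of code of your own. Each camera call takes 0.05 s, during which the arm holds its last target. There are 200 camera calls.

## Working session

There is one attempt and no reset: what is moved stays moved. The work goes in short steps, Python scripts to look and compute and a shell command to move; the robot and the scene stay as the last step left them, time stands still between calls to the robot, and variables do not carry over. Pictures are saved under pics/ and viewed, at most 14 in all, crops included, and the job is handed in when it is done.

```bash
mkdir -p pics; ls
python3 - <<'E'
from station import env
import cv2
for c in ["scene","top"]:
    p,d=env.camera(c); cv2.imwrite(f"pics/{c}0.png",p[:,:,::-1])
    import numpy as np; np.save(f"{c}_d.npy",d); np.save(f"{c}_p.npy",p)
    print(c,env.camera_info(c))
    for n in ["panel","easel","clamp_grip","clamp","paint_a","cone","tumbler"]:
        print(n,[(np.round(r["extent"]).tolist(),round(r["confidence"],2)) for r in env.recognise(c,n)])
print(env.get_obs())
E
```

```text
pics
scene {'fx': 489.21722935365136, 'fy': 489.21722935365136, 'cx': 328.78910778274275, 'cy': 234.41604133225005, 'dist_coeffs': array([0.01354091, 0.        , 0.        , 0.        , 0.        ]), 'rvec': array([ 1.98185193,  1.3466676 , -0.59336782]), 'tvec': array([-0.21954715, -0.22085602,  1.57500227])}
panel [([459.0, 181.0, 491.0, 214.0], 0.95), ([447.0, 289.0, 498.0, 336.0], 0.89), ([367.0, 227.0, 398.0, 261.0], 0.87), ([362.0, 184.0, 402.0, 216.0], 0.58)]
easel [([232.0, 179.0, 326.0, 307.0], 0.61)]
clamp_grip [([278.0, 186.0, 303.0, 202.0], 0.76)]
clamp [([279.0, 182.0, 304.0, 202.0], 0.75)]
paint_a [([434.0, 185.0, 449.0, 214.0], 0.9), ([371.0, 295.0, 392.0, 327.0], 0.88)]
cone [([87.0, 256.0, 133.0, 309.0], 0.66)]
tumbler [([454.0, 228.0, 488.0, 269.0], 0.82)]
top {'fx': 614.2711367891943, 'fy': 614.2711367891943, 'cx': 320.36069758865307, 'cy': 240.9009121384477, 'dist_coeffs': array([-0.21380193,  0.        ,  0.        ,  0.        ,  0.        ]), 'rvec': array([ 2.11135762, -2.14959057,  0.21139436]), 'tvec': array([0.03815961, 0.55033096, 1.92603591])}
panel [([22
[... 589 characters left out ...]
7]), 'qd': array([ 0.00032926, -0.00080891,  0.0014217 , -0.0004994 ,  0.00090285,
        0.00016503, -0.0006367 ]), 'joint_efforts': array([ 3.34391361e-04, -9.26776242e+01,  1.97841369e+00, -3.70232391e+01,
        1.81328767e-02,  1.78395527e-03,  1.71668137e-05]), 'position': array([ 0.22295858, -0.58387029,  0.25030076]), 'tool_rot': array([[ 9.34204661e-01,  3.56737511e-01,  1.97224568e-05],
       [ 3.56737511e-01, -9.34204661e-01,  3.37307510e-06],
       [ 1.96281135e-05,  3.88459766e-06, -1.00000000e+00]]), 'contact_force': array([0.22023295, 0.44318093, 0.23476742]), 'torque': array([ 0.03498407, -0.03927303, -0.06598993]), 'gripper_force': 0.0, 'grip_width': 0.08541992344447008}
```

View pictures.

View pics/scene0.png

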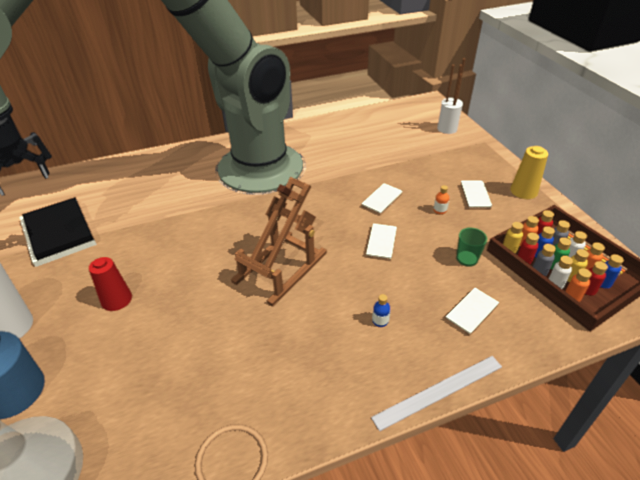

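View pics/top0.png

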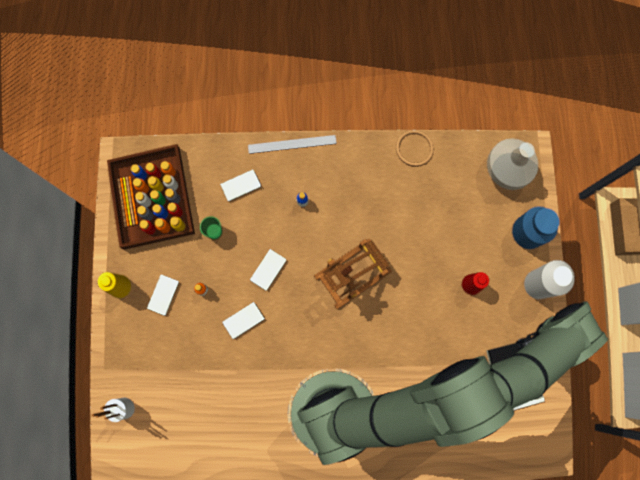

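```bash
cat > h.py <<'E'
import numpy as np, cv2
from station import env
def cloud(c,d):
    i=env.camera_info(c); K=np.array([[i["fx"],0,i["cx"]],[0,i["fy"],i["cy"]],[0,0,1]])
    v,u=np.mgrid[:480,:640]
    n=cv2.undistortPoints(np.stack([u,v],-1).reshape(-1,1,2).astype(np.float64),K,i["dist_coeffs"]).reshape(480,640,2)
    P=np.dstack([n*d[...,None],d]); R=cv2.Rodrigues(i["rvec"])[0]
    return (P-i["tvec"])@R
def proj(c,X):
    i=env.camera_info(c); K=np.array([[i["fx"],0,i["cx"]],[0,i["fy"],i["cy"]],[0,0,1]])
    return cv2.projectPoints(np.asarray(X,float).reshape(-1,1,3),i["rvec"],i["tvec"],K,i["dist_coeffs"])[0].reshape(-1,2)
def panels(c,p,d):
    W=cloud(c,d); m=((p.min(2)>170)&(np.abs(W[...,2])<0.05)).astype(np.uint8)
    n,l,s,ce=cv2.connectedComponentsWithStats(m)
    for k in range(1,n):
        if s[k,4]>150:
            q=W[l==k]; r=cv2.minAreaRect((q[:,:2]*1000).astype(np.float32))
            print(c,ce[k].round(),np.median(q[:,2]).round(4),[np.round(x,1) for x in r])
E
python3 - <<'E'
from h import *
for c in ["top","scene"]:
    p=np.load(c+"_p.npy"); d=np.load(c+"_d.npy"); panels(c,p,d)
    W=cloud(c,d); b=(232,179,326,307) if c=="scene" else (316,235,392,309)
    q=W[b[1]:b[3],b[0]:b[2]].reshape(-1,3); rgb=p[b[1]:b[3],b[0]:b[2]].reshape(-1,3)
    print("table z",np.median(q[np.abs(q[:,2])<.02][:,2]))
    q=q[(q[:,2]>0.03)&(q[:,2]<.3)]
    np.save(c+"_e.npy",q)
    print(len(q),q.min(0),q.max(0))
    for z in np.arange(.03,.3,.02):
        s=q[(q[:,2]>z)&(q[:,2]<z+.02)]
        if len(s): print(round(z,2),len(s),s.mean(0).round(3),s.min(0).round(3),s.max(0).round(3))
p=np.load("scene_p.npy")[170:315,225:335];q=np.load("top_p.npy")[230:315,305:400]
a=cv2.resize(p,None,fx=4,fy=4,interpolation=2);b=cv2.resize(q,None,fx=3.7,fy=3.7,interpolation=2)
o=np.zeros((600,800,3),np.uint8);o[:a.shape[0],:a.shape[1]]=a;o[:b.shape[0],a.shape[1]:a.shape[1]+b.shape[1]]=b[:,:800-a.shape[1]]
cv2.imwrite("pics/crop.png",o[:,:,::-1])
E
```

```text
top [292. 144.] 0.0038 [array([900.1, 118.3]), array([ 35.6, 296.7]), np.float64(6.2)]
top [240. 185.] 0.0151 [array([758. , 294.6]), array([ 75.7, 121.4]), np.float64(23.6)]
top [268. 269.] 0.0158 [array([467.2, 200.8]), array([ 64.1, 120.3]), np.float64(56.3)]
top [162. 294.] 0.0149 [array([389.5, 549.2]), array([ 69.5, 120.1]), np.float64(67.8)]
top [243. 320.] 0.0151 [array([302.9, 283.6]), array([ 66.9, 121.6]), np.float64(31.8)]
table z 0.002079466278909852
1418 [ 0.36144829 -0.18526716  0.03106138] [0.54869973 0.02634765 0.24651926]
0.03 10 [ 0.479 -0.123  0.04 ] [ 0.37  -0.177  0.031] [ 0.54  -0.057  0.05 ]
0.05 45 [ 0.468 -0.121  0.064] [ 0.365 -0.168  0.05 ] [0.535 0.009 0.07 ]
0.07 303 [ 0.491 -0.14   0.081] [ 0.365 -0.183  0.07 ] [0.549 0.009 0.09 ]
0.09 195 [ 0.489 -0.135  0.098] [ 0.366 -0.185  0.09 ] [0.544 0.007 0.11 ]
0.11 127 [ 0.438 -0.067  0.122] [ 0.362 -0.162  0.11 ] [0.49  0.023 0.13 ]
0.13 144 [ 0.432 -0.047  0.14 ] [ 0.361 -0.105  0.13 ] [0.481 0.026 0.15 ]
0.15 145 [ 0.428 -0.043  0.159] [ 0.371 -0.081  0.15 ] [0.475 0.014 0.17 ]
0.17 25 [ 0.42  -0.038  0.17
[... 955 characters left out ...]
0.05 ] [0.553 0.009 0.07 ]
0.07 497 [ 0.496 -0.117  0.083] [ 0.373 -0.187  0.07 ] [0.554 0.009 0.09 ]
0.09 466 [ 0.485 -0.115  0.098] [ 0.376 -0.181  0.09 ] [0.546 0.009 0.11 ]
0.11 337 [ 0.462 -0.05   0.121] [ 0.366 -0.117  0.11 ] [0.492 0.026 0.13 ]
0.13 390 [ 0.448 -0.048  0.141] [ 0.368 -0.098  0.13 ] [0.483 0.023 0.15 ]
0.15 411 [ 0.434 -0.042  0.159] [ 0.381 -0.082  0.15 ] [0.48 0.01 0.17]
0.17 150 [ 0.428 -0.028  0.177] [ 0.382 -0.061  0.17 ] [0.464 0.008 0.189]
0.19 269 [ 0.422 -0.014  0.203] [ 0.379 -0.055  0.191] [0.454 0.024 0.21 ]
0.21 143 [ 0.42  -0.014  0.215] [ 0.379 -0.057  0.21 ] [0.449 0.02  0.229]
0.23 57 [ 0.438 -0.05   0.235] [ 0.427 -0.061  0.23 ] [ 0.447 -0.037  0.241]
```

View pics/crop.png

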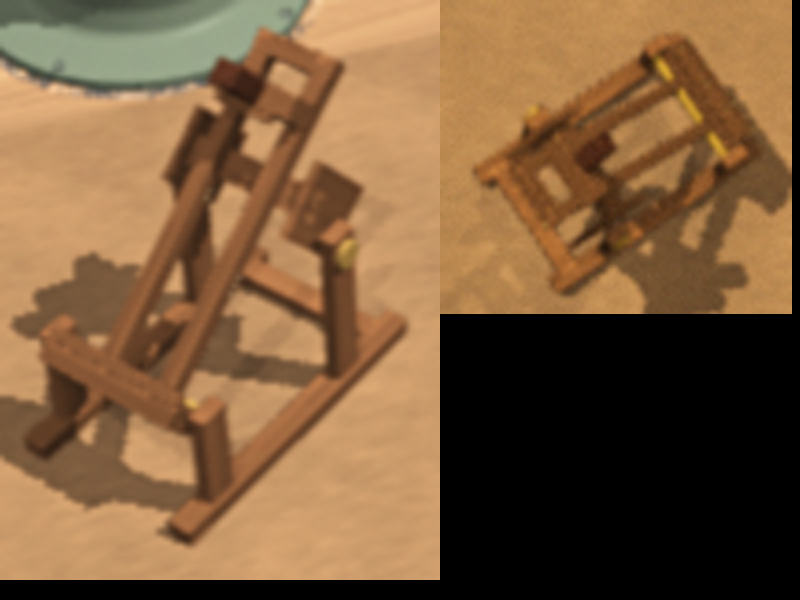

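```bash
cat >> h.py <<'E'
from scipy.optimize import least_squares
def raypanel(c,p,uv,z=.016):
    a=cloud(c,np.full((480,640),1.)); b=cloud(c,np.full((480,640),2.))
    X=a+(b-a)*((z-a[...,2])/(b-a)[...,2])[...,None]
    m=(p.min(2)>150).astype(np.uint8); l=cv2.connectedComponents(m)[1]
    return cv2.minAreaRect((X[l==l[uv[1],uv[0]]][:,:2]*1000).astype(np.float32))
def frame(v):
    x,y,psi,a=v[:4]; h=np.array([np.cos(psi),np.sin(psi),0]); k=np.array([0,0,1.])
    X=h*np.cos(a)+k*np.sin(a); Z=-h*np.sin(a)+k*np.cos(a)
    return np.array([x,y,.075]),np.stack([X,np.cross(Z,X),Z],1)
def boxes(s):
    B=[[0,.221,.016,.028,-.014,0],[0,.221,-.028,-.016,-.014,0],[-.01,0,-.05,.05,0,.025],[-.01,.008,-.05,.05,.019,.025],
       [.209,.221,-.028,.028,-.014,0],
       [s,s+.016,-.03,.03,0,.024],[s-.006,s,-.03,.03,.019,.024],[s,s+.016,-.009,.009,.024,.058]]
    return B
def dist(v,q,which=slice(None)):
    o,R=frame(v); L=(q-o)@R; D=[]
    for b in boxes(v[4])[which]:
        b=np.array(b).reshape(3,2); e=np.abs(L-b.mean(1))-(b[:,1]-b[:,0])/2
        D.append(np.linalg.norm(np.maximum(e,0),axis=1)+np.minimum(e.max(1),0))
    return np.min(D,0)
def fit(q,v0):
    f=lambda v:np.minimum(np.abs(dist(v,q)),.012)
    best=min((least_squares(f,np.array(v0)+[0,0,0,np.radians(da),ds],loss="soft_l1",f_scale=.003,x_scale=[.01,.01,.05,.05,.01],diff_step=1e-4) for da in (-4,0,4) for ds in (-.02,0,.02)),key=lambda r:r.cost)
    return best
E
python3 - <<'E'
from h import *
uv={"top":(268,269),"scene":(382,240)}
Q=[]
for c in ["top","scene"]:
    p=np.load(c+"_p.npy"); print(c,[np.round(x,1) for x in raypanel(c,p,uv[c])])
    q=np.load(c+"_e.npy"); q=q[q[:,2]>.07]; Q.append(q)
Q.append(np.vstack(Q))
for q in Q:
    r=fit(q,[.5,-.14,2.13,np.radians(35.5),.15]); v=r.x
    print(r.cost/len(q)*1e6,v[:2].round(4),np.degrees(v[2:4]).round(2),v[4].round(4),(np.abs(dist(v,q))<.004).mean())
E
```

```text
top [array([466.7, 200.8]), array([ 64.8, 121.8]), np.float64(56.1)]
scene [array([470.2, 201.3]), array([ 66.4, 125.7]), np.float64(56.7)]
8.668700236472652 [ 0.4911 -0.138 ] [123.24  40.67] 0.1753 0.632428466617755
8.80142366331018 [ 0.4935 -0.1379] [123.55  39.8 ] 0.1735 0.6893382352941176
8.818554401446653 [ 0.4928 -0.1377] [123.38  40.06] 0.1751 0.6647073230467794
```

```bash
cat >> h.py <<'E'
from scipy.spatial.transform import Rotation as Ro
def plan(pt,Rt,N,p0=None,R0=None):
    "N equal rows (shift, then turn) from the present pose to pt,Rt"
    o=env.get_obs()
    p0=o["position"] if p0 is None else p0; R0=o["tool_rot"] if R0 is None else R0
    w=Ro.from_matrix(R0.T@Rt).as_rotvec()/N; S=sum(Ro.from_rotvec(w*k).as_matrix() for k in range(N))
    d=np.linalg.solve(S,R0.T@(np.asarray(pt)-p0))
    path=[p0]
    for k in range(N): path.append(path[-1]+R0@Ro.from_rotvec(w*k).as_matrix()@d)
    path=np.array(path); r=np.hypot(path[:,0],path[:,1])
    print("rows",N,"shift",(d/.04).round(3).tolist(),"turn",(w/.15).round(3).tolist(),"r",r.min().round(3),r.max().round(3))
def down(yaw):
    c,s=np.cos(yaw),np.sin(yaw); return np.array([[c,s,0],[s,-c,0],[0,0,-1.]])
E
python3 - <<'E'
from h import *
p=env.get_obs()["position"]; R=env.get_obs()["tool_rot"]
plan([.467,.201,.40],down(np.radians(146.2)),30,p+[0,0,.15],R)
plan([.467,.201,.40],down(np.radians(146.2)),20,p+[0,0,.15],R)
E
```

```text
rows 30 shift [0.833, 0.128, 0.0] turn [0.0, -0.0, -0.486] r 0.508 0.654
rows 20 shift [1.253, 0.169, 0.0] turn [0.0, -0.0, -0.729] r 0.508 0.654
```

```bash
python3 -m pendant '[[[0,0,-0.9375],[0,0,0],1],[[0,0,-0.9375],[0,0,0],1],[[0,0,-0.9375],[0,0,0],1],[[0,0,-0.9375],[0,0,0],1]]'
A='x'; python3 -m pendant '[[[0.833,0.128,0],[0,0,-0.486],1],[[0.833,0.128,0],[0,0,-0.486],1],[[0.833,0.128,0],[0,0,-0.486],1],[[0.833,0.128,0],[0,0,-0.486],1],[[0.833,0.128,0],[0,0,-0.486],1],[[0.833,0.128,0],[0,0,-0.486],1],[[0.833,0.128,0],[0,0,-0.486],1],[[0.833,0.128,0],[0,0,-0.486],1],[[0.833,0.128,0],[0,0,-0.486],1],[[0.833,0.128,0],[0,0,-0.486],1]]'
python3 -c "
from h import *
print(env.get_obs()['joints'].round(3))"
```

```text
clock: 1.2
position: [0.2228, -0.5836, 0.402]
tool_rot: [[0.934, 0.357, 0.0], [0.357, -0.934, -0.0], [0.0, 0.0, -1.0]]
contact_force: [0.0, -0.6, -0.0]
grip_width: 0.0856
gripper_force: 0.0
clock: 2.2
position: [0.5066, -0.4133, 0.4002]
tool_rot: [[0.457, 0.89, -0.0], [0.89, -0.457, 0.0], [0.0, -0.0, -1.0]]
contact_force: [-0.1, -0.8, -0.7]
grip_width: 0.0857
gripper_force: 0.0
[ 0.752  0.477 -0.256  1.294  0.118  1.386  0.028]
```

```bash
python3 -m pendant '[[[0.833,0.128,0],[0,0,-0.486],1],[[0.833,0.128,0],[0,0,-0.486],1],[[0.833,0.128,0],[0,0,-0.486],1],[[0.833,0.128,0],[0,0,-0.486],1],[[0.833,0.128,0],[0,0,-0.486],1],[[0.833,0.128,0],[0,0,-0.486],1],[[0.833,0.128,0],[0,0,-0.486],1],[[0.833,0.128,0],[0,0,-0.486],1],[[0.833,0.128,0],[0,0,-0.486],1],[[0.833,0.128,0],[0,0,-0.486],1]]'
python3 -m pendant '[[[0.833,0.128,0],[0,0,-0.486],1],[[0.833,0.128,0],[0,0,-0.486],1],[[0.833,0.128,0],[0,0,-0.486],1],[[0.833,0.128,0],[0,0,-0.486],1],[[0.833,0.128,0],[0,0,-0.486],1],[[0.833,0.128,0],[0,0,-0.486],1],[[0.833,0.128,0],[0,0,-0.486],1],[[0.833,0.128,0],[0,0,-0.486],1],[[0.833,0.128,0],[0,0,-0.486],1],[[0.833,0.128,0],[0,0,-0.486],1]]'
python3 -c "
from h import *
print(env.get_obs()['joints'].round(3))
plan([.467,.201,.10],down(np.radians(146.2)),9)"
```

```text
clock: 3.2
position: [0.6037, -0.0979, 0.4002]
tool_rot: [[-0.252, 0.968, -0.0], [0.968, 0.252, 0.0], [0.0, 0.0, -1.0]]
contact_force: [0.5, 0.2, 0.3]
grip_width: 0.0852
gripper_force: 0.0
clock: 4.2
position: [0.4651, 0.2026, 0.4003]
tool_rot: [[-0.834, 0.552, 0.0], [0.552, 0.834, -0.0], [-0.0, 0.0, -1.0]]
contact_force: [0.3, -0.4, 0.1]
grip_width: 0.0852
gripper_force: 0.0
[ 0.097  0.268 -0.781  1.66   0.195  1.294  0.267]
rows 9 shift [-0.007, -0.001, 0.834] turn [0.0, 0.0, 0.004] r 0.507 0.508
```

```bash
python3 -m pendant '[[[-0.007,0,0.834],[0,0,0],1],[[-0.007,0,0.834],[0,0,0],1],[[-0.007,0,0.834],[0,0,0],1],[[-0.007,0,0.834],[0,0,0],1],[[-0.007,0,0.834],[0,0,0],1],[[-0.007,0,0.834],[0,0,0],1],[[-0.007,0,0.834],[0,0,0],1],[[-0.007,0,0.834],[0,0,0],1],[[-0.007,0,0.834],[0,0,0],1],[[0,0,0.625],[0,0,0],1]]'
python3 - <<'E'
from h import *
p,d=env.camera("scene"); a=cv2.resize(p[150:300,300:460],(640,600),interpolation=2)
q,d2=env.camera("top"); b=cv2.resize(q[225:315,225:315],(600,600),interpolation=2)
cv2.imwrite("pics/g1.png",cv2.resize(np.hstack([a,b]),(800,387))[:,:,::-1])
o=env.get_obs(); print(o["joints"].round(3),proj("scene",[o["position"]]),proj("top",[o["position"]]))
E
```

```text
clock: 5.2
position: [0.4677, 0.1998, 0.0735]
tool_rot: [[-0.832, 0.554, -0.001], [0.554, 0.832, 0.0], [0.001, -0.001, -1.0]]
contact_force: [0.4, -0.6, 0.9]
grip_width: 0.0856
gripper_force: 0.0
[-0.106  0.672 -0.56   2.01   0.594  0.63  -0.08 ] [[382.03259181 222.6997559 ]] [[266.76191454 266.63674648]]
```

View pics/g1.png

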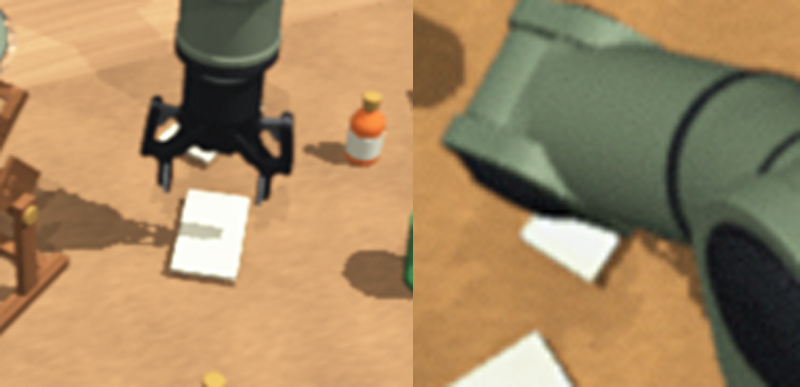

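```bash
python3 -m pendant '[[[0,0,0.4],[0,0,0],1],[[0,0,0.4],[0,0,0],1],[[0,0,0.3],[0,0,0],1],[[0,0,0.2],[0,0,0],1],[[0,0,0.13],[0,0,0],1],[[0,0,0],[0,0,0],1]]'
python3 - <<'E'
from h import *
p,d=env.camera("scene"); a=cv2.resize(p[170:270,320:440],(720,600),interpolation=2)
cv2.imwrite("pics/g2.png",a[:,:,::-1])
E
```

```text
clock: 5.9
position: [0.4689, 0.1995, 0.0178]
tool_rot: [[-0.831, 0.556, -0.0], [0.556, 0.831, -0.0], [0.0, -0.0, -1.0]]
contact_force: [-0.3, -0.1, 0.7]
grip_width: 0.0852
gripper_force: 0.0
```

View pics/g2.png

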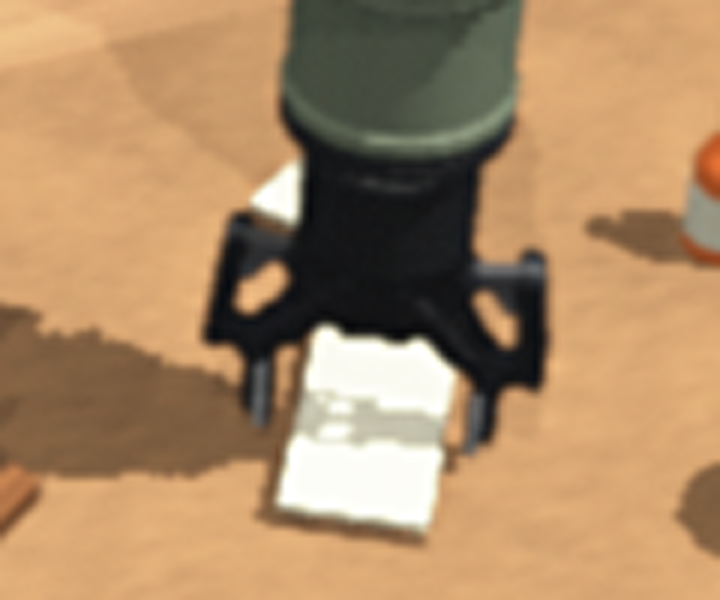

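```bash
python3 -m pendant '[[[0,0,0.09],[0,0,0],1],[[0,0,0],[0,0,0],-1],[[0,0,0],[0,0,0],-1],[[0,0,0],[0,0,0],-1],[[0,0,0],[0,0,0],-1],[[0,0,0],[0,0,0],-1]]'
```

```text
clock: 6.55
position: [0.4691, 0.1994, 0.0148]
tool_rot: [[-0.831, 0.556, 0.0], [0.556, 0.831, -0.0], [-0.0, 0.0, -1.0]]
contact_force: [-2.4, -0.7, 7.6]
grip_width: 0.0627
gripper_force: 64.3
```

```bash
python3 -m pendant '[[[0,0,-0.3],[0,0,0],-1],[[0,0,-0.6],[0,0,0],-1],[[0,0,-0.9],[0,0,0],-1],[[0,0,-0.9],[0,0,0],-1],[[0,0,-0.9],[0,0,0],-1],[[0,0,-0.9],[0,0,0],-1],[[0,0,-0.9],[0,0,0],-1],[[0,0,-0.9],[0,0,0],-1],[[0,0,-0.9],[0,0,0],-1],[[0,0,-0.4],[0,0,0],-1]]'
cat >> h.py <<'E'
V=[.493,-.138,np.radians(123.4),np.radians(40),.174]
def place(x,z,y=0,v=V):
    o,R=frame(v); return o+R@[x,y,z], R@np.diag([1,-1,-1])
E
python3 - <<'E'
from h import *
p,d=env.camera("scene"); a=cv2.resize(p[60:260,280:480],(600,600),interpolation=2)
cv2.imwrite("pics/g3.png",a[:,:,::-1])
o=env.get_obs(); print(o["position"],o["joints"].round(3),o["contact_force"],o["torque"])
P,R=place(.1,.2); print(P); plan(P,R,15)
E
```

```text
clock: 7.55
position: [0.469, 0.1999, 0.322]
tool_rot: [[-0.831, 0.556, 0.003], [0.556, 0.831, 0.001], [-0.002, 0.003, -1.0]]
contact_force: [0.4, 0.6, -2.3]
grip_width: 0.0628
gripper_force: 67.1
[0.46941973 0.20005311 0.32309028] [ 0.088  0.337 -0.776  1.78   0.262  1.126  0.209] [ 1.25762905 -0.0262927   2.05777115] [ 0.0059811  -0.05730571  0.05272384]
[ 0.52159917 -0.18137292  0.29248765]
rows 15 shift [-0.507, -0.398, -0.126] turn [-0.06, 0.307, 0.171] r 0.508 0.552
```

View pics/g3.png

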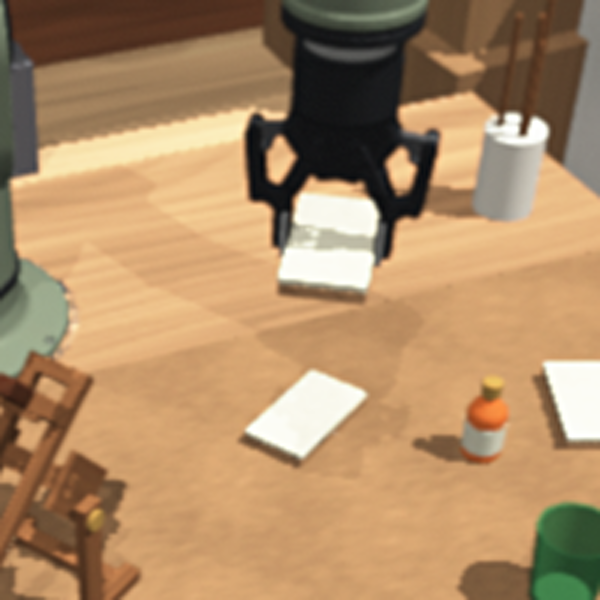

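```bash
python3 -m pendant '[[[-0.507,-0.398,-0.126],[-0.06,0.307,0.171],-1],[[-0.507,-0.398,-0.126],[-0.06,0.307,0.171],-1],[[-0.507,-0.398,-0.126],[-0.06,0.307,0.171],-1],[[-0.507,-0.398,-0.126],[-0.06,0.307,0.171],-1],[[-0.507,-0.398,-0.126],[-0.06,0.307,0.171],-1],[[-0.507,-0.398,-0.126],[-0.06,0.307,0.171],-1],[[-0.507,-0.398,-0.126],[-0.06,0.307,0.171],-1],[[-0.507,-0.398,-0.126],[-0.06,0.307,0.171],-1]]'
python3 -m pendant '[[[-0.507,-0.398,-0.126],[-0.06,0.307,0.171],-1],[[-0.507,-0.398,-0.126],[-0.06,0.307,0.171],-1],[[-0.507,-0.398,-0.126],[-0.06,0.307,0.171],-1],[[-0.507,-0.398,-0.126],[-0.06,0.307,0.171],-1],[[-0.507,-0.398,-0.126],[-0.06,0.307,0.171],-1],[[-0.507,-0.398,-0.126],[-0.06,0.307,0.171],-1],[[-0.507,-0.398,-0.126],[-0.06,0.307,0.171],-1],[[0,0,0],[0,0,0],-1]]'
python3 - <<'E'
from h import *
o=env.get_obs(); print(o["joints"].round(3))
p,d=env.camera("scene"); im=p.copy()
L,R=frame(V); f=lambda Q:(L+np.array(Q)@R.T)
im=cv2.resize(im,None,fx=4,fy=4,interpolation=2)
for b in boxes(V[4]):
    c=f([[b[i],b[2+j],b[4+k]] for i in (0,1) for j in (0,1) for k in (0,1)]); uv=(proj("scene",c)*4+1.5).astype(int)
    for a in range(8):
        for e in (1,2,4):
            if not a&e: cv2.line(im,uv[a].tolist(),uv[a|e].tolist(),(0,255,0),1,16)
cv2.imwrite("pics/g4.png",cv2.resize(im[480:1260,850:1650],(615,600))[:,:,::-1])
# panel corners in hand, assumed centred on TCP
T=o["tool_rot"]; c=[o["position"]+T@[sx*.06,sy*.032,-.0012] for sx in(-1,1) for sy in (-1,1)]
print(proj("scene",c).round(1).tolist())
W=cloud("scene",d); m=(p.min(2)>150)
q=(W[m]-o["position"])@T; q=q[(np.abs(q[:,2])<.02)&(np.abs(q[:,0])<.09)&(np.abs(q[:,1])<.05)]
print(len(q),np.percentile(q,[1,50,99],axis=0).round(4),np.linalg.lstsq(np.c_[q[:,:2],np.ones(len(q))],q[:,2],rcond=None)[0])
P,Rt=place(.085,.06); print(P); plan(P,Rt,6)
E
```

```text
clock: 8.4
position: [0.5168, -0.0047, 0.3293]
tool_rot: [[-0.654, 0.72, -0.232], [0.662, 0.693, 0.285], [0.366, 0.033, -0.93]]
contact_force: [1.1, 0.3, -1.7]
grip_width: 0.0623
gripper_force: 67.1
clock: 9.2
position: [0.5193, -0.186, 0.2854]
tool_rot: [[-0.411, 0.839, -0.357], [0.643, 0.544, 0.539], [0.646, -0.008, -0.763]]
contact_force: [0.8, -0.9, -1.6]
grip_width: 0.0632
gripper_force: 67.0
[ 0.756  0.776 -0.594  1.322 -0.075  1.666  0.781]
[[201.7, 226.8], [224.7, 239.6], [228.3, 173.7], [252.0, 184.9]]
1058 [[-0.0557 -0.0316 -0.0045]
 [ 0.0229  0.0014 -0.0012]
 [ 0.0603  0.0329  0.0039]] [ 0.00110221  0.00518393 -0.00114402]
[ 0.47838665 -0.11583769  0.17559961]
rows 6 shift [-0.044, 0.012, 0.567] turn [-0.002, -0.004, -0.008] r 0.492 0.551
```

View pics/g4.png

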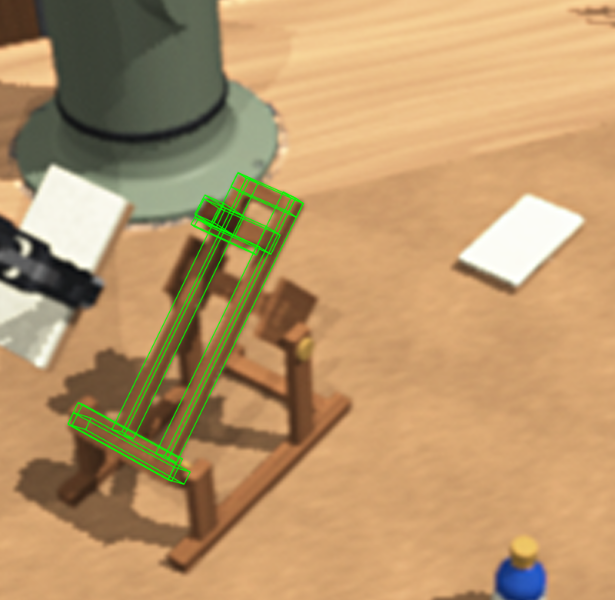

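```bash
python3 -m pendant '[[[-0.044,0.012,0.567],[0,0,-0.008],-1],[[-0.044,0.012,0.567],[0,0,-0.008],-1],[[-0.044,0.012,0.567],[0,0,-0.008],-1],[[-0.044,0.012,0.567],[0,0,-0.008],-1],[[-0.044,0.012,0.567],[0,0,-0.008],-1],[[-0.044,0.012,0.567],[0,0,-0.008],-1],[[0,0,0],[0,0,0],-1]]'
python3 - <<'E'
from h import *
L,R=frame(V)
for c in ["top","scene"]:
    l=(np.load(c+"_e.npy")-L)@R
    for a in range(20,160,20):
        s=l[(l[:,0]>a/1e3)&(l[:,0]<a/1e3+.02)&(np.abs(l[:,1])>.034)&(np.abs(l[:,1])<.07)]
        if len(s): print(c,a,len(s),"max z",np.percentile(s[:,2],95).round(3),"y",s[:,1].min().round(3),s[:,1].max().round(3))
o=env.get_obs(); print(o["joints"].round(3),((o["position"]-L)@R).round(4),(R.T@o["tool_rot"]).round(3).tolist())
p,d=env.camera("scene"); T=o["tool_rot"]
q=(cloud("scene",d)[p.min(2)>150]-o["position"])@T; q=q[(np.abs(q[:,2])<.02)&(np.abs(q[:,0])<.09)&(np.abs(q[:,1])<.05)]
print(len(q),np.percentile(q,[.5,2,50,98,99.5],axis=0).round(4))
c=[o["position"]+T@[sx*.06,sy*.032,-.0012] for sx,sy in((-1,-1),(-1,1),(1,1),(1,-1),(-1,-1))]
u=(proj("scene",c)*5).astype(int); im=cv2.resize(p,None,fx=5,fy=5,interpolation=2)
cv2.polylines(im,[u.reshape(-1,1,2)],True,(255,0,0),1)
a,b=u.min(0)-150; cv2.imwrite("pics/g5.png",im[b:b+600,a:a+700,::-1])
E
```

```text
clock: 9.95
position: [0.4775, -0.1121, 0.1763]
tool_rot: [[-0.425, 0.831, -0.36], [0.635, 0.557, 0.536], [0.645, -0.001, -0.764]]
contact_force: [-0.5, -0.4, 0.2]
grip_width: 0.0628
gripper_force: 67.0
top 60 1 max z -0.118 y 0.058 0.058
top 80 8 max z -0.091 y -0.062 0.065
top 100 19 max z -0.005 y -0.063 0.068
top 120 113 max z -0.004 y -0.068 0.069
top 140 76 max z -0.002 y -0.06 0.063
scene 40 4 max z -0.102 y -0.062 0.06
scene 60 113 max z -0.085 y -0.066 0.063
scene 80 126 max z -0.063 y -0.065 0.058
scene 100 170 max z -0.007 y -0.069 0.064
scene 120 213 max z -0.005 y -0.07 0.049
scene 140 184 max z -0.006 y -0.052 0.05
[ 0.736  0.804 -0.612  1.612 -0.063  1.344  0.787] [ 0.0882 -0.0013  0.0582] [[1.0, 0.005, 0.003], [0.005, -1.0, 0.005], [0.004, -0.005, -1.0]]
818 [[-0.0565 -0.0315 -0.0062]
 [-0.0542 -0.0303 -0.0052]
 [ 0.0249  0.0009 -0.0013]
 [ 0.0594  0.0322  0.0031]
 [ 0.0605  0.0332  0.0051]]
```

View pics/g5.png

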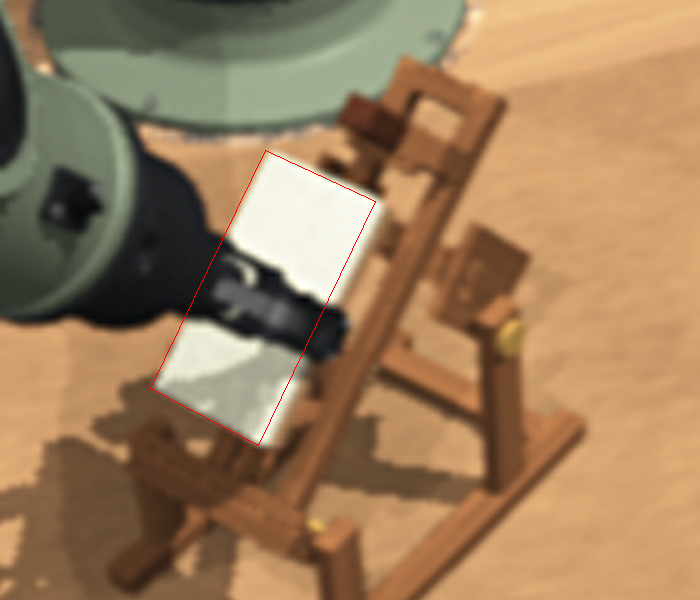

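```bash
python3 -m pendant '[[[0,-0.025,0.3],[0,0,0],-1],[[0,-0.025,0.3],[0,0,0],-1],[[0,0,0.25],[0,0,0],-1],[[0,0,0.1],[0,0,0],-1],[[0,0,0],[0,0,0],-1]]'
python3 -m pendant '[[[0,0,0.02],[0,0,0],-1],[[0,0,0],[0,0,0],-1]]'
cat > st.py <<'E'
from h import *
o=env.get_obs(); L,R=frame(V)
print(o["clock"],"ledge pos",((o["position"]-L)@R).round(4),"F in ledge",(R.T@o["contact_force"]).round(1),"T",(R.T@o["torque"]).round(2),"w",o["grip_width"].round(4))
E
python3 st.py
```

```text
clock: 10.5
position: [0.4634, -0.0947, 0.1475]
tool_rot: [[-0.424, 0.832, -0.357], [0.637, 0.554, 0.536], [0.644, -0.001, -0.765]]
contact_force: [-0.3, 0.7, 0.3]
grip_width: 0.0622
gripper_force: 67.1
clock: 10.7
position: [0.4636, -0.0948, 0.1473]
tool_rot: [[-0.424, 0.833, -0.356], [0.638, 0.554, 0.536], [0.643, -0.0, -0.766]]
contact_force: [0.7, 0.5, -1.3]
grip_width: 0.0627
gripper_force: 67.1Traceback (most recent call last):
  File "st.py", line 3, in <module>
    print(o["clock"],"ledge pos",((o["position"]-L)@R).round(4),"F in ledge",(R.T@o["contact_force"]).round(1),"T",(R.T@o["torque"]).round(2),"w",o["grip_width"].round(4))
                                                                                                                                                  ^^^^^^^^^^^^^^^^^^^^^
AttributeError: 'float' object has no attribute 'round'
```

```bash
sed -i 's/o\["grip_width"\].round(4)/round(o["grip_width"],4),"rot",(Ro.from_matrix(R.T@o["tool_rot"]@np.diag([1,-1,-1])).as_rotvec(True)).round(2)/' st.py; python3 st.py
python3 -m pendant '[[[0,0,0.03],[0,0,0],-1],[[0,0,0.03],[0,0,0],-1],[[0,0,0],[0,0,0],-1]]'; python3 st.py
```

```text
10.7 ledge pos [0.0865 0.0007 0.0218] F in ledge [-0.8 -0.9 -1. ] T [-0.01  0.84  0.01] w 0.0627 rot [ 0.14 -0.05  0.16]
clock: 11.0
position: [0.4625, -0.0933, 0.1452]
tool_rot: [[-0.424, 0.833, -0.357], [0.637, 0.554, 0.536], [0.644, -0.0, -0.765]]
contact_force: [-0.4, 0.2, -1.2]
grip_width: 0.0624
gripper_force: 67.1
11.0 ledge pos [0.0866 0.0009 0.019 ] F in ledge [-0.5  0.2 -1.1] T [-0.01  0.88 -0.01] w 0.0624 rot [ 0.17 -0.07  0.17]
```

```bash
python3 -m pendant '[[[0,0,0.03],[0,0,0],-1],[[0,0,0.03],[0,0,0],-1],[[0,0,0],[0,0,0],-1]]' >/dev/null; python3 st.py
python3 -m pendant '[[[0,0,0.02],[0,0,0],-1],[[0,0,0],[0,0,0],-1]]' >/dev/null; python3 st.py
python3 -m pendant '[[[0,0,0.02],[0,0,0],-1],[[0,0,0],[0,0,0],-1]]' > /dev/null; python3 st.py
```

```text
11.3 ledge pos [0.0866 0.0009 0.0166] F in ledge [-0.5 -0.1 -0.5] T [-0.    0.89  0.  ] w 0.0626 rot [ 0.17 -0.08  0.16]
11.5 ledge pos [0.0866 0.0009 0.0158] F in ledge [-1.1  1.  -1. ] T [-0.04  0.86 -0.  ] w 0.0623 rot [ 0.16 -0.07  0.16]
11.7 ledge pos [0.0866 0.0008 0.015 ] F in ledge [-1.5 -0.3 -1.4] T [-0.03  0.88 -0.03] w 0.0625 rot [ 0.16 -0.07  0.17]
```

```bash
python3 -m pendant '[[[0,0,0.02],[0,0,0],-1],[[0,0,0],[0,0,0],-1]]' >/dev/null; python3 st.py
python3 -m pendant '[[[0,0,0.02],[0,0,0],-1],[[0,0,0],[0,0,0],-1]]' > /dev/null; python3 st.py
python3 -m pendant '[[[0,0,0.02],[0,0,0],-1],[[0,0,0],[0,0,0],-1]]' > /dev/null; python3 st.py
```

```text
11.9 ledge pos [0.0866 0.0009 0.0142] F in ledge [ 0.2 -0.6 -0.7] T [ 0.06  0.84 -0.03] w 0.063 rot [ 0.16 -0.07  0.17]
12.1 ledge pos [0.0866 0.0008 0.0138] F in ledge [0.7 1.5 4.9] T [ 0.13  0.48 -0.02] w 0.0624 rot [ 0.15 -0.05  0.16]
12.3 ledge pos [0.0866 0.0008 0.0138] F in ledge [ 4.2  5.1 16.5] T [ 0.55 -0.32  0.05] w 0.0627 rot [ 0.12 -0.01  0.15]
```

```bash
python3 -m pendant '[[[0,0,-0.025],[0,0,0],-1],[[0,0,0],[0,0,0],-1]]' >/dev/null; python3 st.py
python3 -m pendant '[[[-0.1,0,0],[0,0,0],-1],[[-0.1,0,0],[0,0,0],-1],[[-0.1,0,0],[0,0,0],-1],[[0,0,0],[0,0,0],-1]]' > /dev/null; python3 st.py
python3 -m pendant '[[[-0.1,0,0],[0,0,0],-1],[[-0.1,0,0],[0,0,0],-1],[[0,0,0],[0,0,0],-1]]' > /dev/null; python3 st.py
```

```text
12.5 ledge pos [0.0865 0.0008 0.0138] F in ledge [1.7 2.  5.7] T [ 0.19  0.5  -0.01] w 0.0624 rot [ 0.15 -0.06  0.16]
12.9 ledge pos [0.074  0.0006 0.0139] F in ledge [-0.1 -1.2  4.4] T [-0.2   0.91  0.08] w 0.0624 rot [ 0.12 -0.05  0.15]
13.2 ledge pos [0.0661 0.0006 0.0139] F in ledge [-0.1  0.7  4.6] T [-0.27  0.83  0.09] w 0.0623 rot [ 0.12 -0.06  0.16]
```

```bash
python3 -m pendant '[[[-0.05,0,0],[0,0,0],-1],[[-0.04,0,0],[0,0,0],-1],[[0,0,0],[0,0,0],-1]]' > /dev/null; python3 st.py
for i in 1; do python3 -m pendant '[[[-0.03,0,0],[0,0,0],-1],[[0,0,0],[0,0,0],-1]]' > /dev/null; python3 st.py; done
python3 -m pendant '[[[-0.025,0,0],[0,0,0],-1],[[0,0,0],[0,0,0],-1]]' > /dev/null; python3 st.py
```

```text
13.5 ledge pos [0.0629 0.0005 0.0139] F in ledge [ 2.2 -0.7  6.1] T [-0.17  0.18  0.16] w 0.0624 rot [ 0.14 -0.08  0.18]
13.7 ledge pos [0.0618 0.0005 0.0138] F in ledge [ 3.5 -0.1  7.5] T [-0.22  0.05  0.14] w 0.0624 rot [ 0.14 -0.08  0.18]
13.9 ledge pos [0.0608 0.0005 0.0139] F in ledge [4.4 0.5 6.3] T [-0.16 -0.04  0.11] w 0.0626 rot [ 0.14 -0.08  0.18]
```

```bash
python3 -m pendant '[[[-0.025,0,0],[0,0,0],-1],[[0,0,0],[0,0,0],-1]]' > /dev/null; python3 st.py
python3 -m pendant '[[[-0.025,0,0],[0,0,0],-1],[[0,0,0],[0,0,0],-1]]' > /dev/null; python3 st.py
python3 - <<'E'
from h import *
p,d=env.camera("scene"); im=cv2.resize(p[170:290,210:350],(700,600),interpolation=2); cv2.imwrite("pics/g6.png",im[:,:,::-1])
E
```

```text
14.1 ledge pos [0.0598 0.0005 0.0138] F in ledge [ 3.8 -0.4  7. ] T [-0.19 -0.01  0.13] w 0.0621 rot [ 0.14 -0.08  0.18]
14.3 ledge pos [0.0588 0.0005 0.0138] F in ledge [ 4.4 -1.2  6.5] T [-0.18 -0.04  0.1 ] w 0.0626 rot [ 0.14 -0.08  0.18]
```

View pics/g6.png

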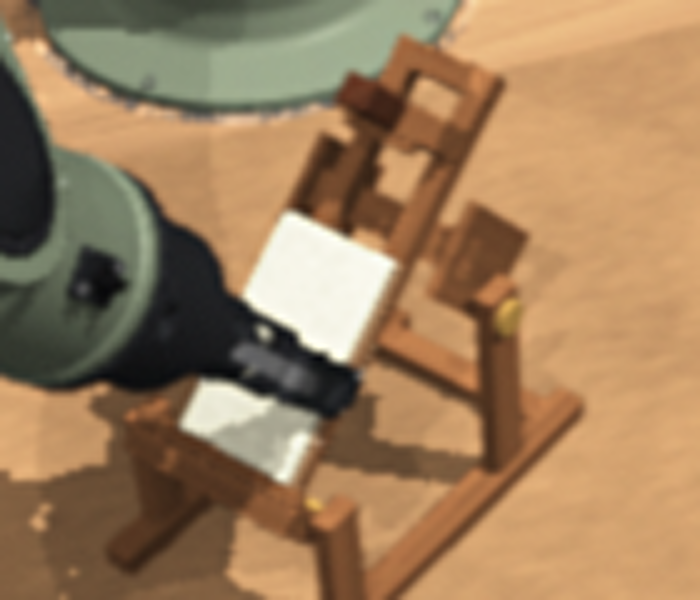

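```bash
python3 -m pendant '[[[-0.025,0,0],[0,0,0],-1],[[0,0,0],[0,0,0],-1]]' > /dev/null; python3 st.py
python3 -m pendant '[[[-0.025,0,0],[0,0,0],-1],[[0,0,0],[0,0,0],-1]]' > /dev/null; python3 st.py
python3 - <<'E'
from h import *
o=env.get_obs(); p,d=env.camera("scene"); T=o["tool_rot"]; L,R=frame(V)
q=cloud("scene",d)[p.min(2)>140]; t=(q-o["position"])@T; k=(np.abs(t[:,2])<.02)&(np.abs(t[:,0])<.09)&(np.abs(t[:,1])<.05); q=q[k]; l=(q-L)@R
print(np.percentile(t[k],[1,50,99],axis=0).round(4)); print(np.percentile(l,[1,50,99],axis=0).round(4)); print(np.linalg.lstsq(np.c_[l[:,:2],np.ones(len(l))],l[:,2],rcond=None)[0])
E
```

```text
14.55 ledge pos [0.0585 0.0005 0.0138] F in ledge [ 9.3  1.2 10.5] T [-0.05 -1.22 -0.02] w 0.0624 rot [ 0.16 -0.15  0.19]
14.75 ledge pos [0.0584 0.0005 0.0138] F in ledge [17.9  3.5 13.7] T [ 0.26 -2.95 -0.13] w 0.0622 rot [ 0.2  -0.24  0.21]
[[-0.0491 -0.0309 -0.0057]
 [ 0.0235  0.0039 -0.0012]
 [ 0.0608  0.0323  0.0065]]
[[ 0.0093 -0.0318  0.0073]
 [ 0.0819 -0.0037  0.0151]
 [ 0.1193  0.0313  0.0195]]
[-0.00343485  0.01204674  0.01513578]
```

```bash
python3 -m pendant '[[[0.025,0,-0.015],[0,0,0],-1],[[0,0,0],[0,0,0],-1]]' > /dev/null; python3 st.py
python3 -m pendant '[[[0,0,0],[0,0,0],0.7],[[0,0,0],[0,0,0],0.9],[[0,0,0],[0,0,0],0.9],[[0,0,0],[0,0,0],0.9]]' > /dev/null; python3 st.py
python3 -m pendant '[[[0,0,-0.2],[0,0,0],0.9],[[0,0,-0.4],[0,0,0],0.9],[[0,0,-0.7],[0,0,0],1],[[0,0,-0.7],[0,0,0],1],[[0,0,-0.5],[0,0,0],1],[[0,0,0],[0,0,0],1]]' > /dev/null; python3 st.py
python3 - <<'E'
from h import *
p,d=env.camera("scene"); im=cv2.resize(p[170:290,210:350],(700,600),interpolation=2); cv2.imwrite("pics/g7.png",im[:,:,::-1])
L,R=frame(V); q=cloud("scene",d)[p.min(2)>140]; l=(q-L)@R; l=l[(np.abs(l[:,2]-.01)<.03)&(np.abs(l[:,0]-.06)<.09)&(np.abs(l[:,1])<.05)]
print(np.percentile(l,[1,50,99],axis=0).round(4)); print(np.linalg.lstsq(np.c_[l[:,:2],np.ones(len(l))],l[:,2],rcond=None)[0])
E
```

```text
15.0 ledge pos [0.0585 0.0005 0.0139] F in ledge [ 7.9 -0.5  0.6] T [-0.47 -0.9  -0.04] w 0.0626 rot [ 0.18 -0.16  0.2 ]
15.4 ledge pos [0.0576 0.0009 0.0143] F in ledge [ 0.1 -0.  -0.8] T [-0.01  0.68 -0.  ] w 0.0811 rot [ 0.16 -0.06  0.16]
16.0 ledge pos [0.0572 0.0002 0.1171] F in ledge [-0.   0.2 -0.1] T [0.06 0.65 0.05] w 0.0852 rot [0.02 0.12 0.14]
[[ 0.0083 -0.0325  0.0063]
 [ 0.0685 -0.0053  0.0151]
 [ 0.1192  0.0316  0.0198]]
[-0.00636479  0.00273195  0.01529674]
```

View pics/g7.png

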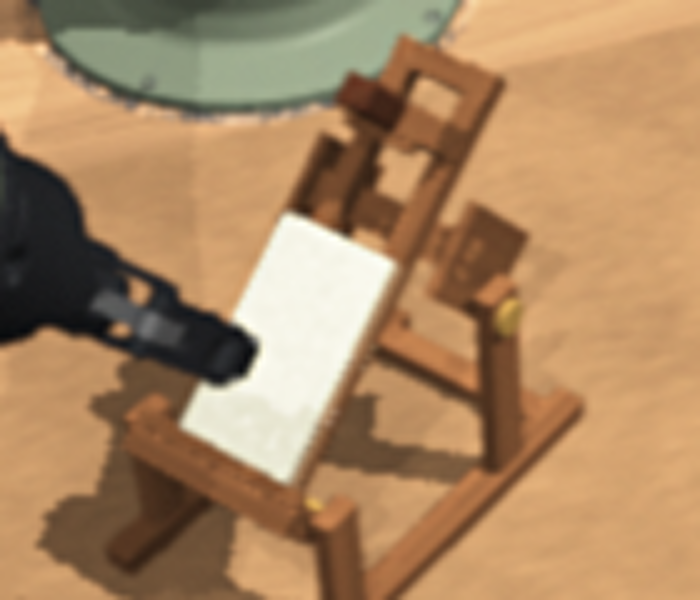

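Run:
```python
from h import *
L,R=frame(V)
for c in ["top","scene"]:
    l=(np.load(c+"_e.npy")-L)@R; l=l[(l[:,2]>.028)&(l[:,2]<.07)&(l[:,0]>.15)&(l[:,0]<.21)]
    print(c,len(l),np.percentile(l,[3,50,97],axis=0).round(4).tolist())
P,T=place(.182,.125,.001); plan(P,T,5)
```

```text
top 79 [[0.1786, -0.0119, 0.0285], [0.1892, 0.001, 0.0486], [0.1963, 0.0183, 0.0613]]
scene 94 [[0.1737, -0.0102, 0.0297], [0.1809, -0.0066, 0.0544], [0.1887, 0.0074, 0.059]]
rows 5 shift [0.623, -0.002, -0.049] turn [-0.002, 0.001, 0.004] r 0.468 0.535
```

```bash
python3 -m pendant '[[[0.623,0.004,-0.049],[0,0,0],1],[[0.623,0.004,-0.049],[0,0,0],1],[[0.623,0.004,-0.049],[0,0,0],1],[[0.623,0.004,-0.049],[0,0,0],1],[[0.623,0.004,-0.049],[0,0,0],0.2],[[0,0,0],[0,0,0],0.2]]' > /dev/null; python3 st.py
python3 -m pendant '[[[0,0,0.4],[0,0,0],0.2],[[0,0,0.4],[0,0,0],0.2],[[0,0,0.4],[0,0,0],0.2],[[0,0,0.4],[0,0,0],0.2],[[0,0,0.3],[0,0,0],0.2],[[0,0,0],[0,0,0],0.2]]' > /dev/null; python3 st.py
python3 - <<'E'
from h import *
p,d=env.camera("scene"); im=cv2.resize(p[150:270,210:350],(700,600),interpolation=2); cv2.imwrite("pics/g8.png",im[:,:,::-1])
print(env.get_obs()["joints"].round(2))
E
```

```text
16.65 ledge pos [ 0.1849 -0.0004  0.1241] F in ledge [-0.7  0.1  0.7] T [-0.01  0.71  0.  ] w 0.0592 rot [ 0.22 -0.01  0.31]
17.25 ledge pos [0.1823 0.0007 0.0467] F in ledge [-0.1 -0.2 -0.3] T [-0.03  0.66  0.01] w 0.0513 rot [ 0.25 -0.18  0.16]
[ 0.73  0.65 -0.67  1.77 -0.15  1.3   0.74]
```

View pics/g8.png

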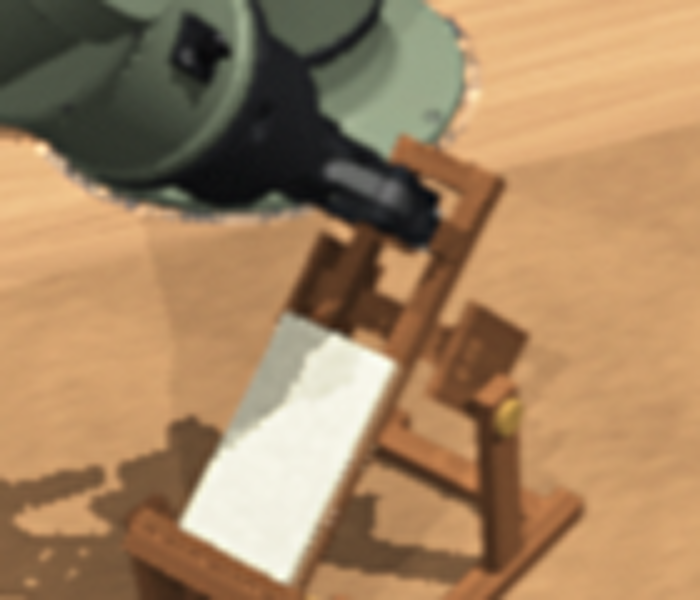

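```bash
python3 -m pendant '[[[0,0,-0.03],[0,0,0],-0.2],[[0,0,0],[0,0,0],-0.4],[[0,0,0],[0,0,0],-0.4],[[0,0,0],[0,0,0],-0.4]]' > /dev/null; python3 st.py
python3 -m pendant '[[[0,0,0],[0,0,0],-0.65],[[0,0,0],[0,0,0],-0.65],[[0,0,0],[0,0,0],-0.65],[[0,0,0],[0,0,0],-0.65]]' > /dev/null; python3 st.py
```

```text
17.7 ledge pos [0.1823 0.0002 0.0497] F in ledge [ 0.2 -0.2 -0.5] T [0.03 0.72 0.03] w 0.0255 rot [ 0.14 -0.05  0.16]
18.1 ledge pos [1.823e-01 1.000e-04 4.970e-02] F in ledge [1.4 1.1 6.2] T [-0.13  0.39 -0.03] w 0.0171 rot [ 0.13 -0.04  0.16]
```

```bash
python3 -m pendant '[[[0,0,-0.01],[0,0,0],-1],[[0,0,0],[0,0,0],-1],[[0,0,0],[0,0,0],-1]]' > /dev/null; python3 st.py
python3 -m pendant '[[[-0.05,0,0],[0,0,0],-1],[[-0.1,0,0],[0,0,0],-1],[[-0.1,0,0],[0,0,0],-1]]' > /dev/null; python3 st.py
python3 -m pendant '[[[-0.1,0,0],[0,0,0],-1],[[-0.1,0,0],[0,0,0],-1],[[-0.1,0,0],[0,0,0],-1]]' > /dev/null; python3 st.py
```

```text
18.4 ledge pos [1.823e-01 1.000e-04 4.980e-02] F in ledge [-0.3 -1.9 -0.1] T [-0.58  0.88 -0.1 ] w 0.0165 rot [ 0.15 -0.06  0.17]
18.7 ledge pos [1.721e-01 1.000e-04 4.980e-02] F in ledge [ 1.3 -2.3  2.3] T [-0.56  0.14 -0.02] w 0.0171 rot [ 0.16 -0.08  0.17]
19.0 ledge pos [0.16   0.0002 0.0498] F in ledge [ 2.1 -1.6  2.5] T [-0.48  0.1  -0.03] w 0.0169 rot [ 0.16 -0.07  0.16]
```

```bash
python3 -m pendant '[[[-0.1,0,0],[0,0,0],-1],[[-0.1,0,0],[0,0,0],-1],[[-0.1,0,0],[0,0,0],-1],[[-0.1,0,0],[0,0,0],-1],[[-0.1,0,0],[0,0,0],-1]]' > /dev/null; python3 st.py
python3 -m pendant '[[[-0.05,0,0],[0,0,0],-1],[[-0.05,0,0],[0,0,0],-1],[[0,0,0],[0,0,0],-1]]' > /dev/null; python3 st.py
python3 -m pendant '[[[-0.025,0,0],[0,0,0],-1],[[-0.025,0,0],[0,0,0],-1],[[0,0,0],[0,0,0],-1]]' > /dev/null; python3 st.py
python3 -m pendant '[[[-0.025,0,0],[0,0,0],-1],[[-0.025,0,0],[0,0,0],-1],[[0,0,0],[0,0,0],-1]]' > /dev/null; python3 st.py
```

```text
19.5 ledge pos [0.14   0.0002 0.0498] F in ledge [ 2.1 -0.6  3.2] T [-0.04  0.14 -0.05] w 0.0166 rot [ 0.17 -0.07  0.16]
19.8 ledge pos [0.136  0.0002 0.0498] F in ledge [-0.5  1.2  1.1] T [ 0.01  1.03 -0.05] w 0.0168 rot [ 0.16 -0.04  0.15]
20.1 ledge pos [0.1343 0.0002 0.0498] F in ledge [1.5 2.7 3.2] T [ 0.36  0.45 -0.05] w 0.0169 rot [ 0.17 -0.06  0.16]
20.4 ledge pos [0.1322 0.0002 0.0498] F in ledge [0.8 3.5 4.3] T [ 0.57  0.48 -0.08] w 0.0169 rot [ 0.16 -0.06  0.15]
```

```bash
python3 -m pendant '[[[-0.025,0,0],[0,0,0],-1],[[-0.025,0,0],[0,0,0],-1],[[0,0,0],[0,0,0],-1]]' > /dev/null; python3 st.py
python3 -m pendant '[[[-0.025,0,0],[0,0,0],-1],[[-0.025,0,0],[0,0,0],-1],[[0,0,0],[0,0,0],-1]]' > /dev/null; python3 st.py
python3 -m pendant '[[[-0.025,0,0],[0,0,0],-1],[[0,0,0],[0,0,0],-1]]' > /dev/null; python3 st.py
```

```text
20.7 ledge pos [0.1302 0.0002 0.0498] F in ledge [0.2 5.6 4. ] T [ 0.82  0.47 -0.02] w 0.0167 rot [ 0.16 -0.06  0.15]
21.0 ledge pos [0.1282 0.0002 0.0498] F in ledge [0.9 4.  3.9] T [ 0.84  0.52 -0.11] w 0.0167 rot [ 0.17 -0.06  0.16]
21.2 ledge pos [1.28e-01 1.00e-04 4.98e-02] F in ledge [ 8.8  6.6 10.4] T [ 1.11 -1.18  0.02] w 0.0167 rot [ 0.19 -0.14  0.18]
```

```bash
python3 -m pendant '[[[-0.025,-0.012,-0.015],[0,0,0],-1],[[0,0,0],[0,0,0],-1]]' > /dev/null; python3 st.py
python3 -m pendant '[[[-0.025,0,0],[0,0,0],-1],[[0,0,0],[0,0,0],-1],[[0,0,0],[0,0,0],-1]]' > /dev/null; python3 st.py
```

```text
21.4 ledge pos [0.1279 0.0002 0.0498] F in ledge [12.8  3.   2.2] T [ 0.34 -2.09 -0.14] w 0.0168 rot [ 0.21 -0.24  0.24]
21.7 ledge pos [0.1278 0.0002 0.0498] F in ledge [20.3  4.2  5.8] T [ 0.66 -3.73 -0.14] w 0.0173 rot [ 0.24 -0.32  0.26]
```

```bash
python3 -m pendant '[[[-0.025,0,0],[0,0,0],-1],[[0,0,0],[0,0,0],-1],[[0,0,0],[0,0,0],-1],[[0,0,0],[0,0,0],-1],[[0,0,0],[0,0,0],-1],[[0,0,0],[0,0,0],-1]]' > /dev/null; python3 st.py
python3 -m pendant '[[[0.03,0,0],[0,0,0],-1],[[0.025,0,0],[0,0,0],-1],[[0,0,0],[0,0,0],-1]]' > /dev/null; python3 st.py
```

```text
22.3 ledge pos [1.277e-01 1.000e-04 4.980e-02] F in ledge [29.3  6.2 10.4] T [ 1.   -5.41 -0.18] w 0.0168 rot [ 0.27 -0.41  0.29]
22.6 ledge pos [0.1279 0.0002 0.0498] F in ledge [11.6  1.9  1.6] T [ 0.26 -1.67 -0.13] w 0.0173 rot [ 0.2  -0.2   0.24]
```

Release, opening only part-way so the fingers stay clear, then retreat.

```bash
python3 -m pendant '[[[0.012,0,0],[0,0,0],-1],[[0,0,0],[0,0,0],-0.3],[[0,0,0],[0,0,0],0],[[0,0,0],[0,0,0],0],[[0,0,0],[0,0,0],0]]' > /dev/null; python3 st.py
python3 -m pendant '[[[0,0,-0.2],[0,0,0],0],[[0,0,-0.5],[0,0,0],0],[[0,0,-0.8],[0,0,0],0],[[0,0,-0.8],[0,0,0],0],[[0,0,-0.8],[0,0,0],0],[[0,0,-0.8],[0,0,0],0],[[0,0,-0.8],[0,0,0],0],[[0,0,0],[0,0,0],0]]' > /dev/null; python3 st.py
python3 - <<'E'
from h import *
p,d=env.camera("scene"); im=cv2.resize(p[170:290,210:350],(700,600),interpolation=2); cv2.imwrite("pics/g9.png",im[:,:,::-1])
L,R=frame(V); W=cloud("scene",d); q=W[p.min(2)>140]; l=(q-L)@R; l=l[(np.abs(l[:,2]-.01)<.03)&(np.abs(l[:,0]-.06)<.09)&(np.abs(l[:,1])<.05)]
print(np.percentile(l,[1,50,99],axis=0).round(4)); print(np.linalg.lstsq(np.c_[l[:,:2],np.ones(len(l))],l[:,2],rcond=None)[0])
l=((W-L)@R).reshape(-1,3); l=l[(l[:,2]>.028)&(l[:,2]<.06)&(l[:,0]>.08)&(l[:,0]<.2)&(np.abs(l[:,1])<.02)]
print(len(l),np.percentile(l,[3,50,97],axis=0).round(4))
for n in ["paint_a","cone","tumbler"]: print(n,[(np.round(r["extent"]).tolist(),round(r["confidence"],2)) for r in env.recognise("scene",n)])
E
```

```text
23.1 ledge pos [0.1269 0.0005 0.0504] F in ledge [ 0.2 -0.3 -0.1] T [-0.01  0.69  0.01] w 0.0428 rot [ 0.15 -0.06  0.17]
23.9 ledge pos [ 1.265e-01 -1.000e-04  2.421e-01] F in ledge [-0.3 -0.3 -0.8] T [-0.05  0.69 -0.  ] w 0.0428 rot [-0.03  0.15  0.14]
[[ 0.0081 -0.0325  0.0093]
 [ 0.0612 -0.0027  0.0151]
 [ 0.1159  0.0314  0.0194]]
[-0.00390042  0.00598016  0.01529647]
93 [[ 0.1202 -0.0099  0.0286]
 [ 0.1273 -0.007   0.0535]
 [ 0.1353  0.0075  0.0586]]
paint_a [([370.0, 297.0, 392.0, 325.0], 0.82), ([432.0, 188.0, 449.0, 213.0], 0.73)]
cone [([87.0, 254.0, 131.0, 313.0], 0.8)]
tumbler [([454.0, 228.0, 489.0, 270.0], 0.9)]
```

View pics/g9.png

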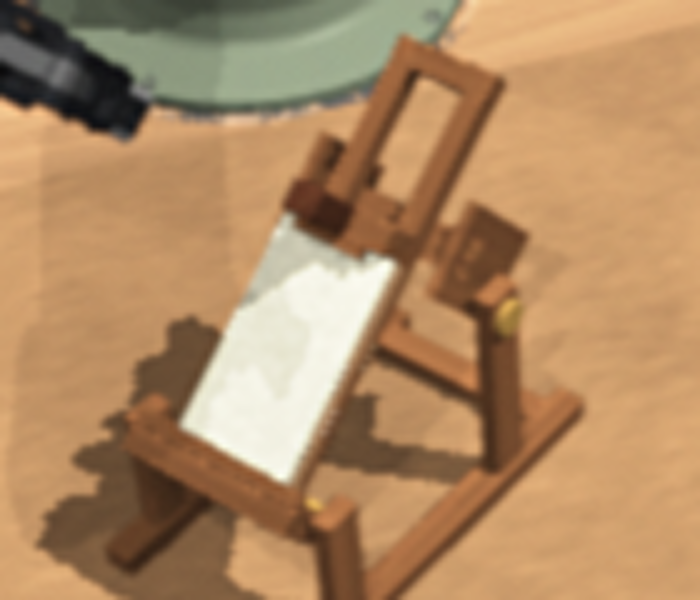

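The picture shows the clamp bar seated on the panel's upper edge (around pixel 340,225), the panel centred on the ledge, and the gripper clear. The bottles, cone and tumbler have not moved.

```bash
python3 -c "
from station import env
print(env.job_done())"
```

```text
the job is handed in; nothing more can be done
None
```

The panel is upright and centred on the easel, fully down on the ledge, with the clamp pressed home at about 29 N and left on its upper edge; the bottles, cone and tumbler were not moved, everything is released, and the job was handed in at about 24 s.

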